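# Clear the date coder's catch tray and reset its end stop

## Robot

A 6-joint arm with a two-finger parallel gripper is mounted at the origin on the work surface. World frame = base frame: x ahead of the robot, y to its left, z up, the work surface at z = 0. Lengths are in m, angles in degrees, forces in N, time in s.
With the tool pointing down it reaches from about 0.25 to 0.725 m from the base axis. Payload 9.7 kg.
Tool frame: the origin (TCP) lies on the centre line of the jaws, within the pads' length; the fingertips stand bot.nose_length ahead of it and the grasp point (between the pads) lies 11 mm behind it (bot.nose_length is the distance from the TCP to the fingertips, in m); z points along the fingers, y is the line along which they close (so a half turn about z gives the same grasp; the last joint's range is limited). The gripper opens to 85 mm and grips with 20 to 120 N. Pads are 22 mm wide; open, the fingers measure 114 mm over their backs; the gripper's body (76 mm by 85 mm) begins 54 mm behind the grasp point. The pads swing forward as they close: fully open they stand 13 mm farther back than shut.
Start: joints at [-76.776, 4.979, 10.078, 95.1, 0, 90], TCP at [0.126, -0.535, 0.239] pointing down, gripper open.
Joint ranges: [-179.16, 179.16], [-48.56, 103.87], [-65.8, 70.77], [-126.05, 130.52], [-82.76, 87.17], [-180, 180]. Speed limits (degrees/s): [127.2, 127.2, 147.25, 180, 180, 180].

## Interface

Orientations are given as [roll, pitch, yaw] about the fixed x, y, z axes, in that order (R = Rz(yaw) Ry(pitch) Rx(roll)).
In Python, from workcell import bot gives the robot as it stands. The module is installed in compiled form; this text tells all that it offers.
- The arm moves only by the shell command python3 -m inch 'ROWS' [OPENING] [FORCE]. ROWS is JSON, a list of rows, each a list of 4 numbers: the shift along the world's x, y, z in cm, then the turn about the world's z in degrees. A call has exactly 8 rows; each row is the pose to reach, as a shift and turn from the pose commanded when the call began; what a row does not reach only later rows make up. A row lasts 1/8 s, in which the tool goes at most 62.5 mm and 10.7 degrees, less where a joint would pass 70% of its speed; a pose out of reach is approached as far as the arm can. A call with a gripper value outside its range is refused whole. OPENING is the finger opening in cm, from 0 to 8.54, set as the call begins (- or left out, the last holds). The fingers move at their own pace and stop on an object; FORCE is the grip in N (left out, the last holds). Time passes only in rows, so rows that repeat a pose let the fingers close, or fill a call up. It gives the time, the measured TCP pose, the force, the opening and the grip force at its end, in the units of the state.
- bot.get_obs(): the state, without advancing time (a new reading comes with each control period).
- bot.camera(name): name is "scene" or "top"; returns a dict with "img" (400x640x3 uint8, red, green, blue), "fovy" (degrees; the focal length in pixels is half the picture's height over the tangent of half this angle, whatever the lens; pixels are square), "cx", "cy" (the principal point, pixels), "dist" ([k1, k2, p1, p2, k3] as OpenCV has them; the pictures are not rectified), "R" (3x3) and "t" (3): a world point X has camera coordinates R X + t. Camera axes: x right, y down, z forward; pixel columns grow to the right and rows downward; lengths in m; the calibration is good to about 2 mm. A picture is of the moment at which its call begins. There is no depth.
- bot.job_done(): hands the job in; it is judged then, once.
Trained networks look in a picture, given as the dict that the camera call returned (one of the last four; its "shot" number tells which), for a name from the list of things; names that differ only in an ending like _2 or _b are one class to them, and where a whole thing is asked for, a point or a joint stands for the part that bears it (a point fixed in the world has none). Each returns a list of dicts, best first, with "score" (0 to 1); they miss things now and then, are a little off and sometimes report something else, mostly with a low value. They report only what shows in the picture. A call takes as long as a camera call. They do not tell look-alikes from the thing itself.
- bot.find_in(thing, picture): "point" ([column, row] in pixels, amid what is visible of it).
- bot.landmark_of(thing, picture): "point" ([column, row] in pixels: a listed point, or the origin of a listed thing).
The state is a dict: "time": time; "q": joint angles; "qd": joint speeds; "joint_efforts": joint torques, N m; "ee_pos": TCP position; "tcp_rot": TCP orientation; "wrist_force": force on the tool from outside, world axes, zero at the start; "torque": the same for the moment, N m; "opening": finger opening in m; "grasp_force": force on a finger pad.
Only numpy, scipy, OpenCV 4.12 (cv2) and the standard library are available. Lean on these libraries where they do the work, as an engineer would, in place of code of your own. Each camera call takes 0.05 s, during which the arm holds its last target. There are 200 camera calls.

## Task

Collect the three coded sweet cartons from the date coder's catch tray and lower them, label up, onto the floor of the blue tote, side by side and parallel to the carton already packed there, none on top of another. Then set the empty tray for the next pack size: slide the end stop until its front face is level with the middle of the red tape line, and turn its clamp lever clockwise until it is fully tight. Lower the cartons instead of dropping them, and leave the tote, the packed carton and everything else on the counter where they are.

Things in the scene. Friction and masses are not known exactly. Their poses are not given: they have to be found in the camera images.
- carton_a: Finished sweet carton: orange rigid box 150 x 50 x 40 mm (x, y, z) with a red and cream label in the middle of its top, about 0.2 kg. Origin: centre of its underside; x along its length, z up through the label. At the start it lies flat on the tray floor, roughly lengthwise along the coder's y.
- carton_b: Second finished carton, the same as carton_a and lying beside it on the tray floor, with a gap between them.
- carton_c: Third finished carton, the same; it lies flat across the tops of carton_a and carton_b like a bridge, so its underside starts 40 mm higher than theirs.
- carton_packed: A carton of the same kind (origin and axes as carton_a) that is already packed: flat on the tote floor near the tote's -y end, roughly along the tote's x. It stays there.
- tote: Blue open plastic tote, loose on the counter (1.4 kg), 240 x 370 x 60 mm outside (x, y, z), with a 10 mm outward rim; walls and floor 5 mm, so inside 230 x 360 mm and the floor's top 5 mm above the origin. Origin: centre of its underside. Cartons lie lengthwise along its x, side by side along its y.
- coder: Fixed date-coding machine: belt conveyor, white print head, chute and steel catch tray. Origin: on the counter inside the tray; cartons come from -y. Tray floor top 6 mm up; inside x -135 to 135, y -150 (foot of chute) to 210 mm; lips 28 mm high, side lips with 22 mm outward flanges. Chute rises to 70 mm at y = -215; belt behind is 78 mm high; print head (220 mm high) at y = -460.
- stop (a joint): Slide of the tray's end stop along its slots, m: grows towards the coder's -y (the chute), range 0 to 0.112, starts at 0 to 0.025. About 2.5 N of friction; stays where left. The stop is an aluminium plate 258 mm wide across the tray with a blue bar on top and, behind it (+y), a slotted foot on the floor round two studs.
- stop_bar (a point): Centre of the stop's blue top bar: 258 mm long along the coder's x, 12 mm thick (y), 16 mm high; this point is 60 mm above the counter. The plate under it is 4 mm thick. It can be pinched from above; its half towards the coder's +x is always clear of the clamp lever.
- stop_face (a point): Point in the middle of the stop's front face (the flat face towards the chute), 30 mm above the counter; the face is flush with the front of the bar, so it lies 6 mm nearer the chute than stop_bar.
- mark: Red tape line 8 mm wide (along y) running straight across the tray floor (along x) and over both side flanges. Origin on the counter, in the middle of the line's width and midway between the flanges; axes as the coder's. The stop's front face has to come level with this origin's y.
- clamp (a joint): Clamp lever on a stud behind the stop, rad: grows as it turns clockwise seen from above; 0 to 0.3 at the start (loose), 1.6 is its end (fully tight). Resistance about 0.1 N m; stays where left. The lever does not move along with the stop.
- clamp_knob (a point): Middle of the red round upright knob on the lever's end: 21 mm in diameter, 32 mm high, its top 14 mm above this point, which is 53.5 mm above the counter and 65 mm from the bolt axis. Seen from the bolt it lies 152 degrees from the coder's +x towards +y at joint value 0, and 60 degrees at 1.6.
- clamp_bolt (a point): Point on the clamp lever's turning axis (vertical), at the height of the knob's middle; the hub there is 28 mm in diameter and 36 mm high above the counter.
- bottle_a: Water bottle, 64 mm in diameter, 200 mm high, standing between tote and tray. Origin: centre of its underside.
- bottle_b: Another such water bottle, beyond the tray and tote.
- stapler: Red stapler, 150 x 36 x 57 mm, between tote and tray on the side near the robot. Origin: centre of its underside.
- slip_spike: Bill spike with paper slips: base 84 mm in diameter, wire up to 144 mm. Origin: centre of its underside.
- tape_dispenser: Grey tape dispenser 150 x 58 x 84 mm beyond the tray. Origin: centre of its underside.
- cake_pack: Brown loaf cake in a clear clamshell, 175 x 95 x 59 mm, beyond the tote. Origin: centre of its underside.
There are look-alikes about, which are no part of the job. Leave any green or yellow look-alike of the carton_packed alone.

How it is judged:
By the outcome, as a careful person would: the job done as asked, in the order asked, and still so for the second after the job is handed in, with the robot touching nothing.
It also fails if it takes over 72 s, if anything falls off the work surface, if the arm or the gripper's body presses on something with over 40 N, if the wrist force passes 120 N, or if a joint passes its speed limit or range.

## Working session

There is one attempt and no reset: what is moved stays moved. The work goes in short steps, Python scripts to look and compute and a shell command to move; the robot and the scene stay as the last step left them, time stands still between calls to the robot, and variables do not carry over. Pictures are saved under pics/ and viewed, at most 10 in all, crops included, and the job is handed in when it is done.

```bash
mkdir -p pics
cat > h.py <<'E'
import numpy as np, cv2
from workcell import bot
def K(c):
    f=200/np.tan(np.radians(c["fovy"])/2); return np.array([[f,0,c["cx"]],[0,f,c["cy"]],[0,0,1]])
def ray(c,p):
    u=cv2.undistortPoints(np.array([[p]],float),K(c),np.array(c["dist"],float))[0,0]
    R=np.array(c["R"]);t=np.array(c["t"]); return -R.T@t, R.T@np.array([u[0],u[1],1])
def at(c,p,z):
    o,d=ray(c,p); return o+d*(z-o[2])/d[2]
def tri(c1,p1,c2,p2):
    A=[];b=[]
    for c,p in((c1,p1),(c2,p2)):
        o,d=ray(c,p); d/=np.linalg.norm(d); M=np.eye(3)-np.outer(d,d);A.append(M);b.append(M@o)
    x,*_=np.linalg.lstsq(np.vstack(A),np.hstack(b),rcond=None); return x
def proj(c,X):
    return cv2.projectPoints(np.array(X,float).reshape(-1,1,3),cv2.Rodrigues(np.array(c["R"]))[0],np.array(c["t"],float),K(c),np.array(c["dist"],float))[0][:,0]
def save(c,n): cv2.imwrite("pics/"+n,c["img"][:,:,::-1])
E
python3 - <<'E'
from h import *
np.set_printoptions(precision=3,suppress=True)
s=bot.camera("scene");t=bot.camera("top");save(s,"s0.png");save(t,"t0.png")
print(bot.nose_length,bot.get_obs()["tcp_rot"])
for c in(s,t): print(-np.array(c["R"]).T@c["t"],c["fovy"])
for n in "carton_a carton_packed tote coder stop_bar stop_face mark clamp_knob clamp_bolt bottle_a stapler slip_spike tape_dispenser cake_pack".split():
    print(n,*[[(np.round(d["point"]).tolist(),round(d["score"],2)) for d in bot.landmark_of(n,c)] for c in(s,t)])
E
```

```text
0.008 [-179.934    0.001   13.221]
[1.411 0.271 1.109] 43.6813992840521
[0.415 0.197 1.115] 56.19207132319941
carton_a [([146.0, 206.0], 0.96), ([157.0, 200.0], 0.9), ([143.0, 227.0], 0.76), ([260.0, 247.0], 0.52)] [([489.0, 200.0], 0.89), ([481.0, 177.0], 0.84), ([485.0, 221.0], 0.69), ([436.0, 214.0], 0.16)]
carton_packed [([366.0, 156.0], 0.94), ([322.0, 212.0], 0.92), ([495.0, 207.0], 0.74)] [([268.0, 305.0], 0.94), ([136.0, 237.0], 0.9), ([309.0, 217.0], 0.89), ([423.0, 230.0], 0.38)]
tote [([366.0, 220.0], 0.8)] [([271.0, 208.0], 0.75), ([434.0, 214.0], 0.46)]
coder [([165.0, 216.0], 0.75)] [([464.0, 200.0], 0.63)]
stop_bar [([184.0, 207.0], 0.86)] [([449.0, 197.0], 0.92), ([447.0, 111.0], 0.27), ([311.0, 218.0], 0.21)]
stop_face [([182.0, 206.0], 0.91)] [([449.0, 197.0], 0.8)]
mark [] [([467.0, 204.0], 0.5)]
clamp_knob [([223.0, 181.0], 0.7)] [([422.0, 231.0], 0.73), ([488.0, 201.0], 0.26)]
clamp_bolt [([204.0, 195.0], 0.63)] [([434.0, 214.0], 0.67)]
bottle_a [([259.0, 246.0], 0.94), ([256.0, 311.0], 0.84)] [([367.0, 168.0], 0.94), ([362.0, 108.0], 0.84)]
stapler [([260.0, 246.0], 0.16)] [([366.0, 235.0], 0.81), ([436.0, 215.0], 0.62), ([445.0, 115.0], 0.44)]
slip_spike [([227.0, 300.0], 0.59)] [([387.0, 114.0], 0.79), ([269.0, 206.0], 0.55)]
tape_dispenser [([157.0, 294.0], 0.6)] [([446.0, 113.0], 0.7), ([450.0, 201.0], 0.5), ([435.0, 213.0], 0.35)]
cake_pack [([313.0, 303.0], 0.56)] [([309.0, 115.0], 0.92)]
```

View pics/s0.png

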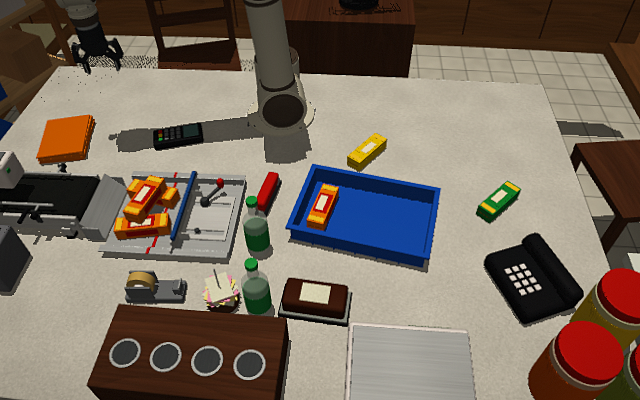

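View pics/t0.png

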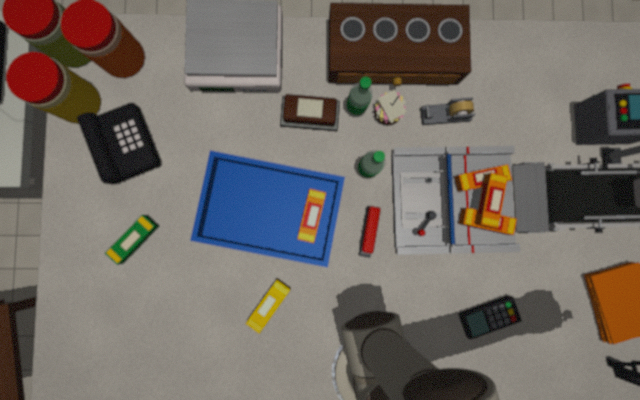

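The scene shows three orange cartons in the tray (top view about (478,178), (492,200), (489,221)). The packed carton is orange at (312,216) in the tote. Look-alikes to leave alone are the yellow box at (268,305), the green box at (131,238) and an orange folder at (615,300). I choose the three in the tray and check them in one close, rectified crop.

```bash
cat >> h.py <<'E'
def rect(c,x0,y0,z,h,w,s):  # image: right=-y, up=+x ; (x0,y0)= top-left world; s px/m
    v,u=np.mgrid[0:int(h*s),0:int(w*s)].astype(float)
    X=np.stack([x0-v/s,y0-u/s,np.full_like(u,z)],-1)
    m=proj(c,X).reshape(u.shape+(2,)).astype(np.float32)
    return cv2.remap(c["img"],m[...,0],m[...,1],cv2.INTER_CUBIC)
E
python3 - <<'E'
from h import *
np.set_printoptions(precision=3,suppress=True)
s=bot.camera("scene");t=bot.camera("top")
def best(n,c): return bot.landmark_of(n,c)[0]["point"]
for n in "tote coder stop_bar stop_face clamp_knob clamp_bolt slip_spike tape_dispenser cake_pack".split():
    try: print(n,tri(s,best(n,s),t,best(n,t)))
    except Exception as e: print(n,e)
P={"c":((146,206),(489,200)),"pack":((322,212),(309,217)),"b1":((157,200),(485,221)),"b2":((143,227),(481,177)),"botA":((259,246),(367,168)),"botB":((256,311),(362,108))}
for k,(a,b) in P.items(): print(k,tri(s,a,t,b))
print("mark",at(t,(467,204),.006),"stapler",at(t,(366,235),.0))
a=rect(t,.60,-.05,.046,.36,.42,1900); cv2.imwrite("pics/r1.png",a[:600,:800,::-1])
E
```

```text
tote [0.474 0.313 0.004]
coder [ 0.504 -0.266 -0.008]
stop_bar [ 0.507 -0.204  0.064]
stop_face [ 0.499 -0.213  0.033]
clamp_knob [ 0.402 -0.116  0.061]
clamp_bolt [ 0.457 -0.156  0.056]
slip_spike [ 0.768 -0.042 -0.008]
tape_dispenser [ 0.775 -0.208  0.015]
cake_pack [0.727 0.046 0.32 ]
c [ 0.499 -0.327  0.035]
pack [ 0.449  0.191 -0.002]
b1 [ 0.438 -0.327 -0.004]
b2 [ 0.569 -0.314  0.022]
botA [0.595 0.024 0.007]
botB [ 0.785  0.04  -0.014]
mark [ 0.489 -0.277  0.006] stapler [0.396 0.026 0.   ]
```

View pics/r1.png

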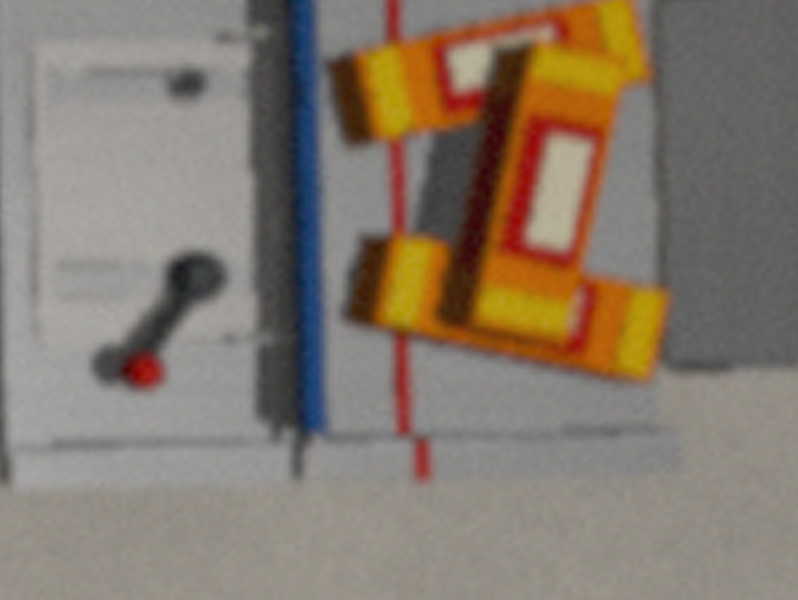

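The crop shows the three orange cartons: C bridging, top centre at about (549,192); B at about (504,68); A at about (521,308). The red tape runs at u≈393–404, the blue stop bar at u≈303–313, and the knob is at (143,370). Next I measure the tote and packed carton.

Run:
```python
from h import *
np.set_printoptions(precision=4,suppress=True)
t=bot.camera("top")
x0,y0,S=.66,.54,1800
a=rect(t,x0,y0,.045,.33,.44,S); cv2.imwrite("pics/r2.png",a[:,:,::-1])
h=cv2.cvtColor(a,cv2.COLOR_RGB2HSV)
def box(m):
    m=cv2.morphologyEx(m,cv2.MORPH_OPEN,np.ones((7,7)));n,l,st,_=cv2.connectedComponentsWithStats(m);i=1+st[1:,4].argmax()
    r=cv2.minAreaRect(np.argwhere(l==i)[:,::-1].astype(np.float32)); c=cv2.boxPoints(r)
    w=np.c_[x0-c[:,1]/S,y0-c[:,0]/S]; return w,w.mean(0),np.array(r[1])/S
w,c,d=box(cv2.inRange(h,(3,120,90),(35,255,255))); print("packed",w.tolist(),c,d)
w,c,d=box(cv2.inRange(h,(100,120,40),(125,255,255))); print("tote@.045",w,c,d)
o=np.array([.415,.197,1.115]);k=.015/1.07;print("tote@.06", c+(o[:2]-c)*k)
```

```text
packed [[0.3862718939781189, 0.22974973917007446], [0.528423011302948, 0.19640561938285828], [0.5174267292022705, 0.14952683448791504], [0.3752756416797638, 0.18287095427513123]] [0.4518 0.1896] [0.0482 0.146 ]
tote@.045 [[0.381  0.5297]
 [0.6361 0.4812]
 [0.5629 0.096 ]
 [0.3078 0.1445]] [0.472  0.3129] [0.3921 0.2597]
tote@.06 [0.4712 0.3112]
```

View pics/r2.png

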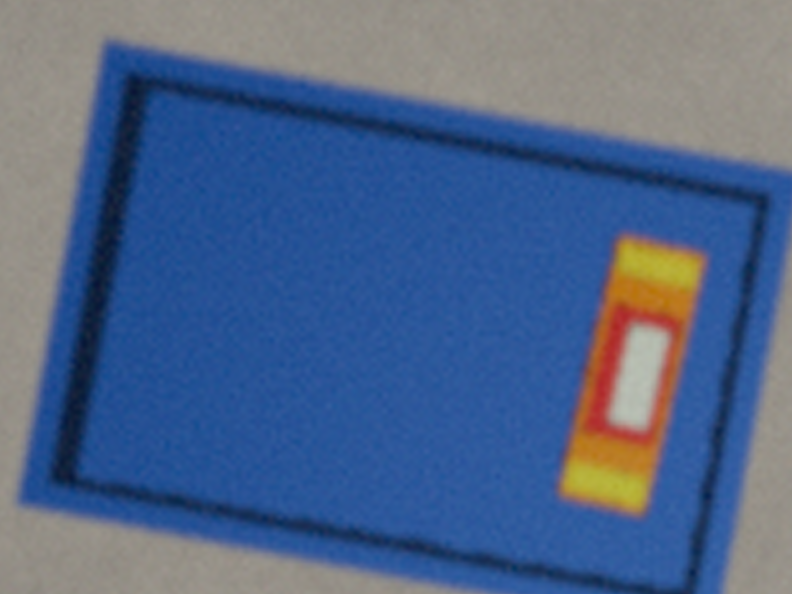

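```bash
python3 -m inch '[[2,2,0,-10],[6,4,0,-20],[12,7,0,-25],[18,10,0,-25],[24,14,0,-25],[30,18,-2,-25],[37,21.5,-6,-25],[37,21.5,-9,-25]]' 8.0 40
```

```text
time: 3.55
ee_pos: [0.4924, -0.3226, 0.1569]
tcp_rot: [179.9, -0.2, -11.7]
wrist_force: [0.0, -0.7, -0.0]
opening: 0.0801
grasp_force: 0.0
```

Rectified at 1800 px/m, the packed carton is centred at about (633,376) in the tote, with a yaw of about -13°. The rest of the tote floor, to the left, is empty. Next I lower onto C and grip.

```bash
python3 -m inch '[[0.3,0.3,-3,0],[0.3,0.3,-6,0],[0.3,0.3,-8.5,0],[0.3,0.3,-9.3,0],[0.3,0.3,-9.3,0],[0.3,0.3,-9.3,0],[0.3,0.3,-9.3,0],[0.3,0.3,-9.3,0]]' && python3 -c "
from h import *
t=bot.camera('top');a=rect(t,.60,-.05,.08,.36,.42,1900); cv2.imwrite('pics/r3.png',a[:600,:800,::-1]);print(bot.get_obs()['q'])"
```

```text
time: 4.55
ee_pos: [0.493, -0.3208, 0.0639]
tcp_rot: [180.0, -0.0, -11.8]
wrist_force: [0.1, 0.1, -0.1]
opening: 0.08
grasp_force: 0.0
[-3.30572630e+01  1.03320380e+01 -3.41276941e+00  7.62164671e+01
  5.78674363e-04  1.58720553e+02]
```

```bash
python3 -m inch '[[0,0,0,0],[0,0,0,0],[0,0,0,0],[0,0,0,0],[0,0,0,0],[0,0,0.5,0],[0,0,2,0],[0,0,4,0]]' 3.5 40
```

```text
time: 5.6
ee_pos: [0.4925, -0.3206, 0.104]
tcp_rot: [-180.0, 0.0, -11.8]
wrist_force: [0.4, 0.1, -1.8]
opening: 0.0491
grasp_force: 42.1
```

```bash
python3 -m inch '[[0,0,5,5],[-1,2,9,15],[-2,5,11,25],[-4,8,11,35],[-6,12,11,45],[-7,16,11,55],[-7,20,11,65],[-7,24,11,75]]'; python3 -m inch '[[0,4,0,10],[0,8,0,20],[0,13,0,30],[0,18,0,40],[1,23,0,50],[2,27,0,60],[4,31,0,70],[6,35,0,80]]';  python3 -m inch '[[1,2,-1,10],[2,4,-3,20],[2,5,-5,25],[2,5,-7,25],[2,5,-8,25],[2,5,-8,25],[2,5,-8,25],[2,5,-8,25]]'
```

```text
time: 6.6
ee_pos: [0.4225, -0.0795, 0.2145]
tcp_rot: [179.9, -0.0, 63.5]
wrist_force: [1.4, 0.2, -1.7]
opening: 0.0496
grasp_force: 42.3
time: 7.6
ee_pos: [0.4831, 0.2708, 0.2144]
tcp_rot: [179.9, 0.0, 143.6]
wrist_force: [1.1, -0.4, -1.2]
opening: 0.0494
grasp_force: 42.3
time: 8.6
ee_pos: [0.5031, 0.3194, 0.1343]
tcp_rot: [179.9, 0.1, 168.2]
wrist_force: [-0.1, -0.7, -2.1]
opening: 0.0491
grasp_force: 42.3
```

```bash
python3 -m inch '[[0,5,0,-0.8],[-0.2,9.8,0,-0.8],[-0.2,9.9,-3,-0.8],[-0.2,9.9,-7,-0.8],[-0.2,9.9,-9.5,-0.8],[-0.2,9.9,-10.3,-0.8],[-0.2,9.9,-10.6,-0.8],[-0.2,9.9,-10.8,-0.8]]'; python3 -m inch '[[0,0,-0.1,0],[0,0,-0.2,0],[0,0,-0.3,0],[0,0,-0.35,0],[0,0,-0.35,0],[0,0,-0.35,0],[0,0,-0.35,0],[0,0,-0.35,0]]'
```

```text
time: 9.6
ee_pos: [0.5014, 0.4188, 0.0267]
tcp_rot: [179.9, 0.1, 167.4]
wrist_force: [-0.5, -0.6, -2.4]
opening: 0.0493
grasp_force: 42.6
time: 10.6
ee_pos: [0.5009, 0.4184, 0.0226]
tcp_rot: [180.0, 0.0, 167.4]
wrist_force: [-1.7, -2.0, 5.0]
opening: 0.0494
grasp_force: 43.4
```

```bash
python3 -m inch '[[0,0,0,0],[0,0,0,0],[0,0,0,0],[0,0,2,0],[0,0,7,0],[0,-2,13,-8],[-1,-7,17,-18],[-3,-13,19,-28]]' 6.0; python3 -m inch '[[-2,-6,0,-10],[-4,-12,0,-20],[-4,-18,0,-30],[-4,-24,0,-40],[-4,-30,0,-50],[-4,-36,0,-60],[-3,-41,0,-61],[-3,-46,0,-61]]' 7.5
python3 - <<'E'
from h import *
np.set_printoptions(precision=4,suppress=True)
t=bot.camera("top")
o=-np.array(t["R"]).T@t["t"]
def boxes(x0,y0,z,hh,w,S=1800):
    a=rect(t,x0,y0,z,hh,w,S);h=cv2.cvtColor(a,cv2.COLOR_RGB2HSV)
    m=cv2.inRange(h,(3,120,140),(35,255,255));m=cv2.morphologyEx(m,cv2.MORPH_OPEN,np.ones((7,7)))
    n,l,st,_=cv2.connectedComponentsWithStats(m)
    for i in range(1,n):
        if st[i,4]>4000:
            r=cv2.minAreaRect(np.argwhere(l==i)[:,::-1].astype(np.float32));c=cv2.boxPoints(r)
            w=np.c_[x0-c[:,1]/S,y0-c[:,0]/S];e=w[1]-w[0];f=w[2]-w[1];e=e if np.hypot(*e)>np.hypot(*f) else f
            print(w.mean(0),np.array(r[1])/S,"yaw",np.degrees(np.arctan2(e[1],e[0]))%180)
    return a
a=boxes(.65,-.2,.046,.32,.25);b=boxes(.66,.54,.045,.33,.44)
cv2.imwrite("pics/r4.png",cv2.resize(np.hstack([b,a[:b.shape[0],:]]),None,fx=.62,fy=.62)[:,:,::-1])
E
```

```text
time: 11.6
ee_pos: [0.4731, 0.2936, 0.2137]
tcp_rot: [179.7, 0.1, 139.1]
wrist_force: [0.5, -0.9, -0.2]
opening: 0.0598
grasp_force: 0.0
time: 12.6
ee_pos: [0.4428, -0.1677, 0.2114]
tcp_rot: [179.9, 0.0, 78.4]
wrist_force: [0.8, 0.4, -0.1]
opening: 0.0753
grasp_force: 0.0
[ 0.5656 -0.315 ] [0.0508 0.1495] yaw 101.309944
[0.4974 0.4183] [0.0488 0.1468] yaw 167.074
[0.4519 0.1897] [0.0481 0.146 ] yaw 166.60751Traceback (most recent call last):
  File "<stdin>", line 16, in <module>
    return _nx.concatenate(arrs, 1, dtype=dtype, casting=casting)
           ~~~~~~~~~~~~~~~^^^^^^^^^^^^^^^^^^^^^^^^^^^^^^^^^^^^^^^
ValueError: all the input array dimensions except for the concatenation axis must match exactly, but along dimension 0, the array at index 0 has size 594 and the array at index 1 has size 576
```

```bash
python3 -m inch '[[0,-5,-1,0],[-0.2,-10,-3,0],[-0.5,-14,-6,0],[-0.5,-15.6,-9,0],[-0.5,-15.6,-12,0],[-0.5,-15.6,-16,0],[-0.5,-15.6,-18,0],[-0.5,-15.6,-18.6,0]]';  python3 -m inch '[[0,0,0,0],[0,0,0,0],[0,0,0,0],[0,0,0,0],[0,0,0,0],[0,0,0.5,0],[0,0,3,0],[0,0,7,0]]' 3.5
```

```text
time: 13.65
ee_pos: [0.4375, -0.3216, 0.0237]
tcp_rot: [-180.0, -0.0, 78.4]
wrist_force: [-0.2, 0.9, 0.3]
opening: 0.0751
grasp_force: 0.0
time: 14.65
ee_pos: [0.4369, -0.3212, 0.0935]
tcp_rot: [-179.8, -0.1, 78.4]
wrist_force: [0.2, -0.0, -1.1]
opening: 0.0494
grasp_force: 42.1
```

```bash
python3 -m inch '[[0,1,5,3],[0,4,9,8],[-1,8,11,18],[-1,12,11,28],[-1,17,11,38],[-1,22,11,48],[-1,27,11,58],[-1,32,11,68]]'; python3 -m inch '[[0,5,0,10],[1,10,0,20],[2,15,0,20.4],[3,20,0,20.4],[4,25,0,20.4],[5,30,-1,20.4],[5.7,34.3,-4,20.4],[5.7,34.3,-8,20.4]]'
```

```text
time: 15.65
ee_pos: [0.4273, -0.0002, 0.2042]
tcp_rot: [180.0, 0.0, 146.7]
wrist_force: [-0.3, 0.5, -0.7]
opening: 0.0493
grasp_force: 42.3
time: 16.65
ee_pos: [0.4849, 0.3441, 0.123]
tcp_rot: [179.9, 0.0, 167.0]
wrist_force: [0.0, -1.3, -2.5]
opening: 0.0493
grasp_force: 42.4
```

```bash
python3 -m inch '[[0,-0.1,-3,0],[0,-0.1,-6,0],[0,-0.1,-8,0],[0,-0.1,-9,0],[0,-0.1,-9.5,0],[0,-0.1,-9.8,0],[0,-0.1,-10,0],[0,-0.1,-10.1,0]]'
```

```text
time: 17.65
ee_pos: [0.485, 0.3404, 0.0245]
tcp_rot: [179.9, 0.1, 166.8]
wrist_force: [-5.4, -4.3, 12.7]
opening: 0.0498
grasp_force: 44.1
```

```bash
python3 -m inch '[[0,0,0,0],[0,0,0,0],[0,0,0,0],[0,0,2,0],[0,0,7,0],[0,-2,13,-8],[-1,-7,17,-18],[-3,-13,19,-28]]' 6.0; python3 -m inch '[[-1,-6,0,-10],[-2,-12,0,-20],[-2,-18,0,-30],[-2,-24,0,-37],[0,-30,0,-37],[2,-36,0,-37],[5,-41,-2,-37],[9,-46,-4,-37]]' 7.5
python3 - <<'E'
from h import *
o=bot.get_obs();print(o["q"])
t=bot.camera("top");S=1800
a=rect(t,.66,.54,.045,.33,.44,S);h=cv2.cvtColor(a,cv2.COLOR_RGB2HSV)
m=cv2.morphologyEx(cv2.inRange(h,(3,120,140),(35,255,255)),cv2.MORPH_OPEN,np.ones((7,7)))
n,l,st,_=cv2.connectedComponentsWithStats(m)
for i in range(1,n):
    if st[i,4]>4000:
        r=cv2.minAreaRect(np.argwhere(l==i)[:,::-1].astype(np.float32));c=np.array(r[0]);print(.66-c[1]/S,.54-c[0]/S,np.array(r[1])/S,r[2])
b=rect(t,.65,-.05,.046,.33,.37,S);cv2.imwrite("pics/r4.png",cv2.resize(np.hstack([a,b]),None,fx=.54,fy=.54)[:,:,::-1])
E
```

```text
time: 18.65
ee_pos: [0.457, 0.2155, 0.2129]
tcp_rot: [179.8, 0.1, 138.6]
wrist_force: [0.6, -0.4, 0.2]
opening: 0.0602
grasp_force: 0.0
time: 19.65
ee_pos: [0.5442, -0.2424, 0.1722]
tcp_rot: [179.9, 0.0, 101.8]
wrist_force: [1.1, 0.3, 0.0]
opening: 0.0751
grasp_force: 0.0
[-2.40108789e+01  1.03615509e+01  8.60930688e+00  8.81749517e+01
  4.67717607e-03  5.42331090e+01]
0.49737397935655386 0.4182664574517144 [0.04872203 0.1468129 ] 12.95758056640625
0.4882287767198351 0.33880482991536465 [0.0488052  0.14646467] 13.626996040344238
0.4519045003255209 0.18966559516059034 [0.04809986 0.14592094] 13.392496109008789
```

View pics/r4.png

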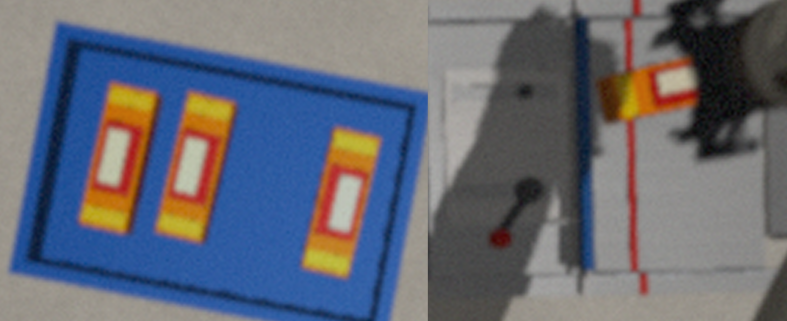

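The tote picture shows packed (340,202), A (196,168) and C (118,158) parallel, with the slot between A and packed free. B is still at about (650,88) in the tray.

```bash
python3 -m inch '[[1,-4,-2,0],[2.1,-7.2,-5,0],[2.1,-7.2,-8,0],[2.1,-7.2,-11,0],[2.1,-7.2,-13,0],[2.1,-7.2,-14.3,0],[2.1,-7.2,-14.8,0],[2.1,-7.2,-14.8,0]]';  python3 -m inch '[[0,0,0,0],[0,0,0,0],[0,0,0,0],[0,0,0,0],[0,0,0,0],[0,0,0.5,0],[-1,1,3,0],[-2,2,7,0]]' 3.5; python3 -m inch '[[-2,2,5,0],[-4,5,9,5],[-7,9,11,15],[-10,13,11,25],[-12,17,11,35],[-13,22,11,45],[-13,27,11,55],[-13,32,11,65]]'
```

```text
time: 20.7
ee_pos: [0.5649, -0.3121, 0.0247]
tcp_rot: [180.0, 0.0, 101.8]
wrist_force: [0.6, 0.3, 0.3]
opening: 0.0753
grasp_force: 0.0
time: 21.7
ee_pos: [0.5433, -0.2913, 0.0931]
tcp_rot: [-179.8, -0.1, 101.8]
wrist_force: [0.0, -0.9, -1.3]
opening: 0.0491
grasp_force: 42.6
time: 22.7
ee_pos: [0.4141, 0.0294, 0.2044]
tcp_rot: [180.0, 0.0, 167.1]
wrist_force: [0.9, 0.8, -2.0]
opening: 0.0494
grasp_force: 42.7
```

```bash
python3 -m inch '[[1,5,0,0],[2,10,0,-0.4],[3,15,0,-0.4],[4.5,20,0,-0.4],[5.4,23.6,-1,-0.4],[5.4,23.6,-4,-0.4],[5.4,23.6,-7,-0.4],[5.4,23.6,-10,-0.4]]';python3 -m inch '[[0,0,-2,0],[0,0,-4,0],[0,0,-6,0],[0,0,-7,0],[0,0,-7.5,0],[0,0,-7.7,0],[0,0,-7.8,0],[0,0,-7.8,0]]'
```

```text
time: 23.7
ee_pos: [0.4683, 0.264, 0.1029]
tcp_rot: [-180.0, -0.0, 166.4]
wrist_force: [-0.6, -0.5, -3.1]
opening: 0.0491
grasp_force: 43.0
time: 24.7
ee_pos: [0.4688, 0.264, 0.0266]
tcp_rot: [180.0, 0.0, 166.4]
wrist_force: [-0.2, -0.0, -2.3]
opening: 0.0494
grasp_force: 42.9
```

```bash
python3 -m inch '[[0,0,-0.1,0],[0,0,-0.2,0],[0,0,-0.25,0],[0,0,-0.3,0],[0,0,-0.35,0],[0,0,-0.35,0],[0,0,-0.35,0],[0,0,-0.35,0]]'
```

```text
time: 25.7
ee_pos: [0.4687, 0.264, 0.0243]
tcp_rot: [180.0, 0.0, 166.4]
wrist_force: [-6.1, -3.0, 12.7]
opening: 0.0496
grasp_force: 44.8
```

```bash
python3 -m inch '[[0,0,0,0],[0,0,0,0],[0,0,0,0],[0,0,2,0],[0,0,7,0],[0,0,13,0],[0,0,16,5],[-1,0,19,15]]' 6.0
cat > m.py <<'E'
from h import *
def measure(cs):
    out={}
    for nm in cs:
        c=bot.camera(nm);S=2000;x0,y0=.66,-.08
        for k,z,lo,hi in(("bar",.068,(100,130,40),(125,255,255)),("mark",.006,(172,110,70),(180,255,255)),("knob",.0675,(172,110,70),(180,255,255))):
            a=rect(c,x0,y0,z,.34,.26,S);h=cv2.cvtColor(a,cv2.COLOR_RGB2HSV);m=cv2.inRange(h,lo,hi)
            if k!="knob": m|=cv2.inRange(h,(0,lo[1],lo[2]),(3,255,255)) if k=="mark" else 0
            else: m|=cv2.inRange(h,(0,110,70),(5,255,255))
            v,u=np.nonzero(m);x=x0-v/S;y=y0-u/S
            if k=="bar":
                n,l,st,_=cv2.connectedComponentsWithStats(m);i=1+st[1:,4].argmax();v,u=np.nonzero(l==i);x=x0-v/S;y=y0-u/S
                rows=np.unique(v);xs=x0-rows/S
                f=np.array([np.percentile(u[v==r],97) for r in rows]);g=np.array([np.percentile(u[v==r],3) for r in rows])
                for nm2,e in(("front",f),("back",g)):
                    p=np.polyfit(xs,y0-e/S,1);
                    r=np.abs(np.polyval(p,xs)-(y0-e/S))<.003;p=np.polyfit(xs[r],(y0-e/S)[r],1)
                    print(nm,nm2,"y@x=.503: %.4f slope %.3f x %.3f..%.3f"%(np.polyval(p,.503),p[0],xs.min(),xs.max()))
            elif k=="mark":
                s=(np.abs(x-.5)<.12)&(np.abs(y+.277)<.02);p=np.polyfit(x[s],y[s],1);s&=np.abs(np.polyval(p,x)-y)<.007;p=np.polyfit(x[s],y[s],1)
                print(nm,"mark y@x=.503: %.4f slope %.3f n %d"%(np.polyval(p,.503),p[0],s.sum()))
            else:
                s=(x<.52)&(y>-.21); print(nm,"knob@top",np.median(x[s]),np.median(y[s]),s.sum())
        out[nm]=c
    return out
E
python3 - <<'E'
from m import *
c=measure(["top","scene"]);s,t=c["scene"],c["top"]
print("bolt at .036",at(t,bot.landmark_of("clamp_bolt",t)[0]["point"],.0535),at(s,bot.landmark_of("clamp_bolt",s)[0]["point"],.0535))
f=lambda i,x,y:cv2.resize(i[y:y+110,x:x+140],(560,440),interpolation=cv2.INTER_CUBIC)
b=rect(t,.66,-.05,.03,.34,.34,1700)
cv2.imwrite("pics/r5.png",cv2.resize(np.vstack([np.hstack([cv2.resize(f(s["img"],105,155),(700,550))])]),(700,550))[:,:,::-1])
E
```

```text
time: 26.7
ee_pos: [0.4589, 0.264, 0.2138]
tcp_rot: [180.0, 0.0, -178.3]
wrist_force: [0.3, -0.1, 0.6]
opening: 0.0601
grasp_force: 0.0
top front y@x=.503: -0.2066 slope 0.024 x 0.375..0.627
top back y@x=.503: -0.1975 slope 0.023 x 0.375..0.627
top mark y@x=.503: -0.2763 slope 0.024 n 6224
top knob@top 0.4055 -0.119 1096
scene front y@x=.503: -0.2082 slope 0.025 x 0.377..0.641
scene back y@x=.503: -0.1978 slope 0.023 x 0.377..0.641
scene mark y@x=.503: -0.2762 slope 0.023 n 8172
scene knob@top 0.41500000000000004 -0.118 2134
bolt at .036 [ 0.44942243 -0.15843373  0.0535    ] [ 0.4638499  -0.16157577  0.0535    ]
```

View pics/r5.png

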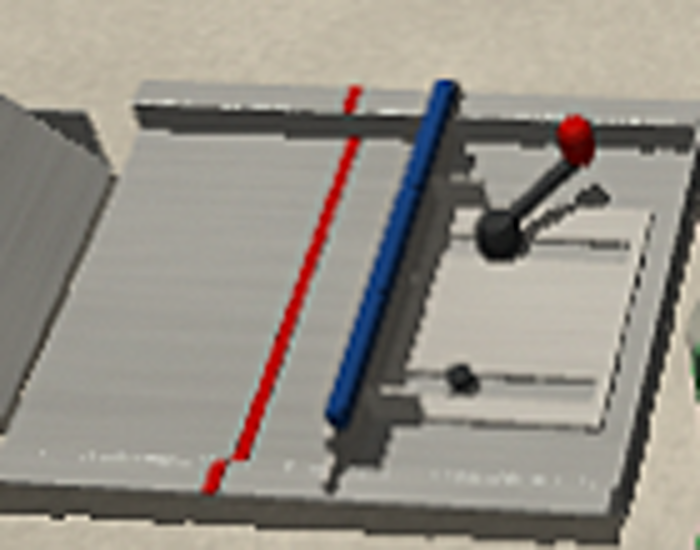

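The crop shows the empty tray: red tape running from (350,95) to (215,490), the stop bar from (445,90) to (340,415), the knob at (577,140) and the hub at (498,235). Next I pinch the bar and slide it about 68 mm towards -y.

```bash
python3 -m inch '[[-1,-6,0,0],[-2,-12,0,-0.3],[-2,-18,0,-0.3],[-2,-24,0,-0.3],[-1,-30,0,-0.3],[2,-36,0,-0.3],[5,-41.5,0,-0.3],[8.1,-46.6,-2,-0.3]]' 4.0 40; python3 -m inch '[[0,0,-4,0],[0,0,-7,0],[0,0,-10,0],[0,0,-12,0],[0,0,-13.5,0],[0,0,-14.2,0],[0,0,-14.5,0],[0,0,-14.5,0]]'; python3 -c "
from h import *
print(bot.get_obs()['ee_pos'])"
```

```text
time: 27.9
ee_pos: [0.5381, -0.2005, 0.1936]
tcp_rot: [-180.0, 0.1, -179.0]
wrist_force: [0.5, 1.0, -0.2]
opening: 0.0399
grasp_force: 0.0
time: 28.9
ee_pos: [0.5374, -0.1981, 0.0496]
tcp_rot: [-180.0, 0.0, -178.9]
wrist_force: [-0.2, -0.7, -0.6]
opening: 0.0403
grasp_force: 0.0
[ 0.53744072 -0.19808983  0.04958478]
```

```bash
python3 -m inch '[[0,-0.3,0,0],[0,-0.3,0,0.3],[0,-0.3,0,0.3],[0,-0.3,0,0.3],[0,-0.3,0,0.3],[0,-0.3,0,0.3],[0,-0.3,0,0.3],[0,-0.3,0,0.3]]' 0.8 40
```

```text
time: 29.9
ee_pos: [0.5376, -0.2014, 0.05]
tcp_rot: [-179.9, 0.1, -178.6]
wrist_force: [-0.1, -2.5, 5.3]
opening: 0.0112
grasp_force: 41.2
```

```bash
python3 -m inch '[[0,-1,0,0],[0.05,-2,0,0],[0.1,-3.2,0,0],[0.1,-4.4,0,0],[0.15,-5.4,0,0],[0.15,-6.2,0,0],[0.15,-6.5,0,0],[0.15,-6.5,0,0]]'; python3 -c "
from m import *
measure(['top','scene'])"
```

```text
time: 30.9
ee_pos: [0.5391, -0.2663, 0.05]
tcp_rot: [-180.0, 0.1, -178.6]
wrist_force: [-0.4, -1.2, 6.5]
opening: 0.0111
grasp_force: 41.3
top front y@x=.503: -0.2668 slope 0.036 x 0.377..0.528
top back y@x=.503: -0.2589 slope 0.016 x 0.377..0.528Traceback (most recent call last):
  File "<string>", line 3, in <module>
    measure(['top','scene'])
    ~~~~~~~^^^^^^^^^^^^^^^^^
  File "m.py", line 20, in measure
    s=(np.abs(x-.5)<.12)&(np.abs(y+.277)<.02);p=np.polyfit(x[s],y[s],1);s&=np.abs(np.polyval(p,x)-y)<.007;p=np.polyfit(x[s],y[s],1)
                                                ~~~~~~~~~~^^^^^^^^^^^^^
    raise TypeError("expected non-empty vector for x")
TypeError: expected non-empty vector for x
```

```bash
python3 -m inch '[[0,-0.15,0,0],[0,-0.3,0,0],[0,-0.3,0,0],[0,-0.3,0,0],[0,-0.3,0,0],[0,-0.3,0,0],[0,-0.3,0,0],[0,-0.3,0,0]]';  python3 -m inch '[[0,0,0,0],[0,0,0,0],[0,0,1,0],[0,0,5,0],[-2,4,9,0],[-5,9,12,0],[-9,14,13,0],[-14,19,13,0]]' 3.0
python3 - <<'E'
from m import *
import m
c=bot.camera("top");s=bot.camera("scene")
o=np.hstack([cv2.resize(rect(q,.66,-.15,.03,.34,.2,1700),None,fx=1.15,fy=1) for q in(c,s)]);cv2.imwrite("pics/r6.png",o[:,:,::-1])
try: measure(["top"])
except Exception as e: print(e)
try: measure(["scene"])
except Exception as e: print(e)
E
```

```text
time: 31.95
ee_pos: [0.5391, -0.2688, 0.05]
tcp_rot: [180.0, 0.1, -178.6]
wrist_force: [-0.5, 1.1, 7.4]
opening: 0.0115
grasp_force: 41.4
time: 32.95
ee_pos: [0.4073, -0.0873, 0.1806]
tcp_rot: [-180.0, 0.1, -178.6]
wrist_force: [0.5, 0.6, 0.7]
opening: 0.0298
grasp_force: 0.0
top front y@x=.503: -0.2702 slope 0.023 x 0.492..0.628
top back y@x=.503: -0.2612 slope 0.029 x 0.492..0.628
expected non-empty vector for x
scene front y@x=.503: -0.2722 slope 0.022 x 0.378..0.638
scene back y@x=.503: -0.2619 slope 0.021 x 0.378..0.638
scene mark y@x=.503: -0.3565 slope 1.000 n 2
scene knob@top 0.41600000000000004 -0.1175 2008
```

View pics/r6.png

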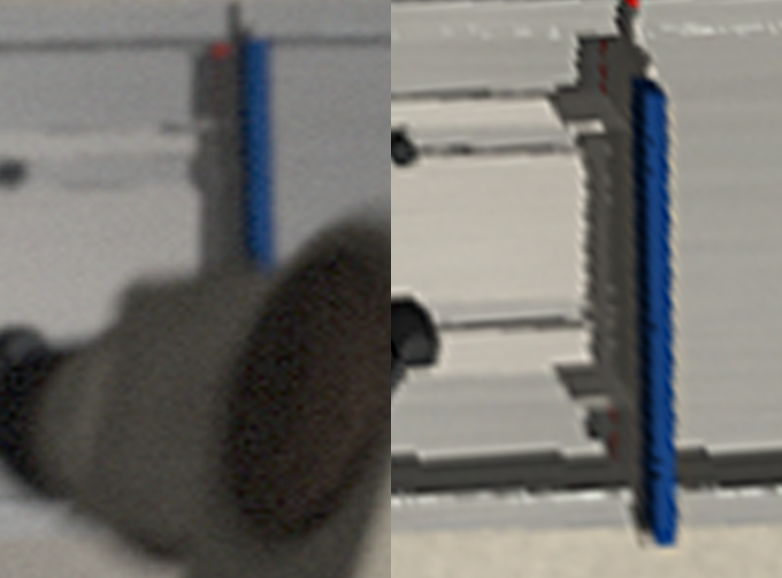

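The picture shows the bar nearly over the mark: in the scene view its blue edge is at about u=675, and the tape stays hidden behind or under it. By displacement the bar went only 64 mm, so it crept back about 4 mm on release. I pinch it again, make up the rest and release straight up, slowly.

```bash
python3 -m inch '[[3,-4,0,0],[6,-9,0,0],[10,-14,0,0],[13.1,-17.8,-1,0],[13.1,-17.8,-4,0],[13.1,-17.8,-8,0],[13.1,-17.8,-11,0],[13.1,-17.8,-13,0]]' 4.0; python3 -m inch '[[0,0,0,0],[0,0,0,0],[0,0,0,0],[0,0,0,0],[0,0,0,0],[0,0,0,0],[0,0,0,0],[0,0,0,0]]' 0.8 40
```

```text
time: 34.15
ee_pos: [0.5388, -0.2675, 0.0464]
tcp_rot: [179.9, -0.1, -178.6]
wrist_force: [0.8, -0.5, -0.7]
opening: 0.0402
grasp_force: 0.0
time: 35.15
ee_pos: [0.5391, -0.2665, 0.049]
tcp_rot: [180.0, 0.0, -178.6]
wrist_force: [3.2, -1.9, -11.3]
opening: 0.0112
grasp_force: 42.1
```

```bash
python3 -m inch '[[0,-0.1,0,0],[0,-0.2,0,0],[0,-0.3,0,0],[0,-0.3,0,0],[0,-0.3,0,0],[0,-0.3,0,0],[0,-0.3,0,0],[0,-0.3,0,0]]'; python3 -c "
from m import *
for n in ['top','scene']:
  try: measure([n])
  except Exception as e: print(e)"
```

```text
time: 36.15
ee_pos: [0.5392, -0.2694, 0.049]
tcp_rot: [180.0, 0.0, -178.6]
wrist_force: [4.1, 2.8, -10.5]
opening: 0.0111
grasp_force: 42.2
top front y@x=.503: -0.2701 slope 0.034 x 0.377..0.528
top back y@x=.503: -0.2615 slope 0.021 x 0.377..0.528
expected non-empty vector for x
scene front y@x=.503: -0.2732 slope 0.029 x 0.536..0.642
scene back y@x=.503: -0.2662 slope 0.058 x 0.536..0.642
scene mark y@x=.503: -0.2713 slope 0.008 n 251
scene knob@top 0.41850000000000004 -0.1175 2505
```

```bash
cat > b.py <<'E'
from m import *
def bar(c,img=None,S=3000):
    c=dict(c); c["img"]=c["img"] if img is None else img
    x0,y0=.66,-.15;h=cv2.cvtColor(rect(c,x0,y0,.068,.30,.17,S),cv2.COLOR_RGB2HSV)
    m=cv2.inRange(h,(100,130,40),(125,255,255));r=[]
    for v in range(m.shape[0]):
        u=np.nonzero(m[v])[0]
        if len(u)>.007*S and np.ptp(u)<.014*S: r.append((x0-v/S,y0-u.mean()/S,np.ptp(u)/S))
    r=np.array(r); k=r[:,1]-.0235*(r[:,0]-.503)
    for lo,hi in((.38,.46),(.46,.53),(.53,.62)):
        s=(r[:,0]>lo)&(r[:,0]<hi)
        if s.sum()>30: print("  x %.2f-%.2f n %d centre %.4f sd %.4f w %.4f"%(lo,hi,s.sum(),np.median(k[s]),k[s].std(),np.median(r[s,2])))
if __name__=="__main__":
    for n,f in(("top","t0"),("scene","s0")):
        c=bot.camera(n);print(n,"start");bar(c,cv2.imread(f"pics/{f}.png")[:,:,::-1].copy());print(n,"now");bar(c)
E
python3 b.py
```

```text
top start
  x 0.38-0.46 n 239 centre -0.2021 sd 0.0002 w 0.0100
  x 0.46-0.53 n 209 centre -0.2020 sd 0.0002 w 0.0097
  x 0.53-0.62 n 269 centre -0.2021 sd 0.0003 w 0.0100
top now
  x 0.38-0.46 n 239 centre -0.2662 sd 0.0002 w 0.0107
  x 0.46-0.53 n 176 centre -0.2659 sd 0.0004 w 0.0097
  x 0.53-0.62 n 161 centre -0.2658 sd 0.0006 w 0.0087
scene start
  x 0.38-0.46 n 236 centre -0.2030 sd 0.0004 w 0.0117
  x 0.46-0.53 n 209 centre -0.2030 sd 0.0003 w 0.0113
  x 0.53-0.62 n 269 centre -0.2031 sd 0.0004 w 0.0110
scene now
  x 0.38-0.46 n 239 centre -0.2674 sd 0.0006 w 0.0120
  x 0.46-0.53 n 58 centre -0.2652 sd 0.0008 w 0.0080
  x 0.53-0.62 n 67 centre -0.2679 sd 0.0009 w 0.0107
```

```bash
python3 -m inch '[[0,-0.1,0,0],[0,-0.2,0,0],[0,-0.3,0,0],[0,-0.35,0,0],[0,-0.35,0,0],[0,-0.35,0,0],[0,-0.35,0,0],[0,-0.35,0,0]]'; python3 b.py | grep -A4 now
```

```text
time: 37.35
ee_pos: [0.5393, -0.273, 0.049]
tcp_rot: [180.0, 0.0, -178.6]
wrist_force: [5.9, 1.4, -10.7]
opening: 0.0109
grasp_force: 42.2
top now
  x 0.38-0.46 n 239 centre -0.2697 sd 0.0003 w 0.0107
  x 0.46-0.53 n 189 centre -0.2695 sd 0.0004 w 0.0097
  x 0.53-0.62 n 169 centre -0.2693 sd 0.0005 w 0.0093
scene start
--
scene now
  x 0.38-0.46 n 231 centre -0.2710 sd 0.0005 w 0.0120
  x 0.46-0.53 n 46 centre -0.2690 sd 0.0006 w 0.0080
  x 0.53-0.62 n 77 centre -0.2715 sd 0.0012 w 0.0110
```

```bash
python3 -m inch '[[0,0,0,0],[0,0,0,0],[0,0,0,0],[0,0,0,0],[0,0,2,0],[0,0,6,0],[0,0,10,0],[0,3,12,0]]' 3.5; python3 b.py | grep -A4 now
```

```text
time: 38.45
ee_pos: [0.5395, -0.2442, 0.1714]
tcp_rot: [-179.9, 0.1, -178.7]
wrist_force: [0.4, 0.3, -0.2]
opening: 0.0353
grasp_force: 0.0
top now
  x 0.38-0.46 n 239 centre -0.2696 sd 0.0004 w 0.0107
  x 0.46-0.53 n 209 centre -0.2697 sd 0.0003 w 0.0103
  x 0.53-0.62 n 145 centre -0.2695 sd 0.0005 w 0.0093
scene start
--
scene now
  x 0.46-0.53 n 209 centre -0.2710 sd 0.0003 w 0.0117
  x 0.53-0.62 n 99 centre -0.2712 sd 0.0008 w 0.0110
```

```bash
python3 -m inch '[[-3,3,0,-9],[-6,6,0,-18],[-9,9,0,-27],[-12,11,0,-36],[-13.4,12.5,-1,-37],[-13.4,12.5,-4,-37],[-13.4,12.5,-6,-37],[-13.4,12.5,-7,-37]]' 5.0 25; python3 -c "
from m import *
print(bot.get_obs()['q'])
for n in ['top','scene']:
  c=bot.camera(n);p=bot.landmark_of('clamp_knob',c);q=bot.landmark_of('clamp_bolt',c)
  print(n,[(at(c,d['point'],.0535)[:2],d['score']) for d in p[:1]+q[:1]])
b=np.hstack([cv2.resize(c['img'][140:240,160:290],(780,600),interpolation=cv2.INTER_CUBIC)]);cv2.imwrite('pics/r7.png',b[:,:,::-1])"
```

```text
time: 39.55
ee_pos: [0.4044, -0.1181, 0.0975]
tcp_rot: [-180.0, -0.1, 144.4]
wrist_force: [-0.9, 0.6, -0.6]
opening: 0.0503
grasp_force: 0.0
[-1.62727179e+01 -1.31604295e+01 -2.26828541e+01  8.05748873e+01
 -1.08905779e-02  1.93067486e+01]
top [(array([ 0.40497628, -0.1307001 ]), 0.53), (array([ 0.45566741, -0.1522294 ]), 0.87)]
scene [(array([0.63719552, 0.03174852]), 0.49), (array([ 0.79855212, -0.01907426]), 0.68)]
```

View pics/r7.png

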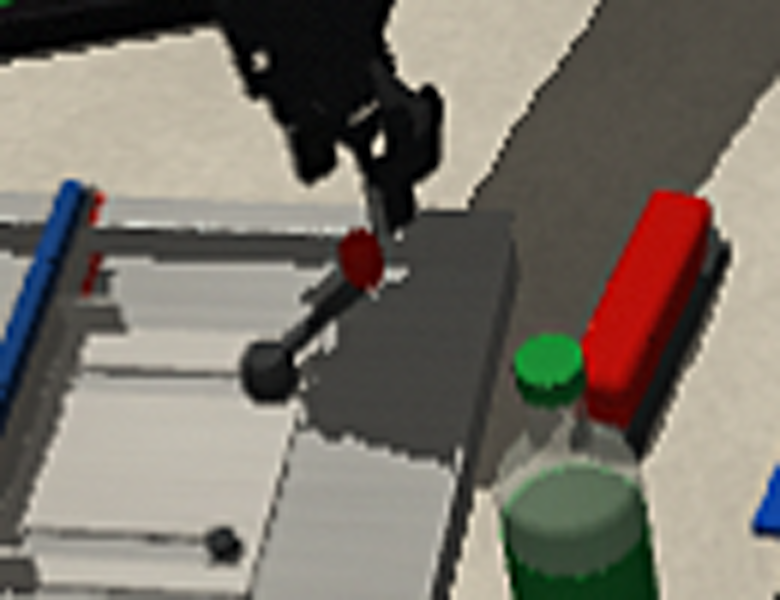

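The crop shows the knob at (362,260), with the open fingers above and straddling it, tips at about (318,180) and (398,222). Next I lower.

```bash
python3 -m inch '[[0,0,-1,0],[0,0,-2,0],[0,0,-3,0],[0,0,-4,0],[0,0,-4.6,0],[0,0,-4.6,0],[0,0,-4.6,0],[0,0,-4.6,0]]' && python3 -m inch '[[0,0,0,0],[0,0,0,0],[0,0,0,0],[0,0,0,0],[0,0,0,0],[0,0,0,0],[0,0,0,0],[0,0,0,0]]' 1.6 25
```

```text
time: 40.85
ee_pos: [0.4053, -0.1181, 0.0534]
tcp_rot: [180.0, 0.0, 144.4]
wrist_force: [-0.8, -0.5, 0.5]
opening: 0.0502
grasp_force: 0.0
time: 41.85
ee_pos: [0.4051, -0.1181, 0.0533]
tcp_rot: [-180.0, 0.0, 144.4]
wrist_force: [-3.1, -0.5, 6.4]
opening: 0.0197
grasp_force: 24.6
```

```bash
python3 -m inch '[[0.76,0.84,0,-10],[1.65,1.54,0,-20],[2.65,2.07,0,-30],[3.73,2.42,0,-40],[4.85,2.58,0,-50],[5.98,2.54,0,-60],[7.09,2.31,0,-70],[7.09,2.31,0,-70]]'
```

```text
time: 42.85
ee_pos: [0.476, -0.098, 0.0531]
tcp_rot: [179.9, 0.4, 74.1]
wrist_force: [-5.5, -18.5, 4.3]
opening: 0.0195
grasp_force: 25.5
```

```bash
python3 -m inch '[[0.3,-0.4,0,-4],[0.6,-0.55,0,-8],[0.9,-0.7,0,-12],[1.2,-0.85,0,-14],[1.5,-1.05,0,-16],[1.8,-1.2,0,-18],[1.8,-1.2,0,-18],[1.8,-1.2,0,-18]]'
```

```text
time: 43.85
ee_pos: [0.4881, -0.1041, 0.0525]
tcp_rot: [-179.2, 0.1, 56.5]
wrist_force: [-32.3, 15.6, 25.3]
opening: 0.0193
grasp_force: 30.1
```

```bash
python3 -m inch '[[0,0,0,0],[0,0,0,0],[0,0,0,0],[0,0,0,0],[0,0,2,0],[0,0,5,0],[0,0,10,0],[-4,3,14,0]]' 5.0; python3 -m inch '[[-3,5,2,0],[-6,10,2,0],[-9,14,2,0],[-9,14,2,0],[-9,14,2,0],[-9,14,2,0],[-9,14,2,0],[-9,14,2,0]]'; python3 b.py | grep -A4 now
python3 - <<'E'
from m import *
t=bot.camera("top");s=bot.camera("scene")
for c in (t,s):
    print([at(c,bot.landmark_of(n,c)[0]['point'],.0535)[:2].round(4) for n in('clamp_knob','clamp_bolt')])
i=np.hstack([cv2.resize(t["img"][130:270,180:540],(780,303)),]);j=cv2.resize(s["img"][150:270,100:450],(780,267))
cv2.imwrite("pics/r8.png",np.vstack([i,j])[:,:,::-1])
E
```

```text
time: 44.85
ee_pos: [0.4557, -0.0782, 0.1931]
tcp_rot: [180.0, -0.0, 56.3]
wrist_force: [-0.3, 1.1, 0.8]
opening: 0.0499
grasp_force: 0.0
time: 45.85
ee_pos: [0.3651, 0.0619, 0.2119]
tcp_rot: [-180.0, 0.0, 56.4]
wrist_force: [-0.2, -0.1, 0.2]
opening: 0.05
grasp_force: 0.0
top now
  x 0.38-0.46 n 239 centre -0.2697 sd 0.0003 w 0.0107
  x 0.46-0.53 n 209 centre -0.2697 sd 0.0002 w 0.0103
  x 0.53-0.62 n 269 centre -0.2697 sd 0.0003 w 0.0103
scene start
--
scene now
  x 0.38-0.46 n 239 centre -0.2712 sd 0.0003 w 0.0117
  x 0.46-0.53 n 209 centre -0.2712 sd 0.0003 w 0.0113
  x 0.53-0.62 n 269 centre -0.2715 sd 0.0003 w 0.0110
[array([ 0.4837, -0.107 ]), array([ 0.4563, -0.1649])]
[array([ 0.4896, -0.1062]), array([ 0.4609, -0.165 ])]
```

View pics/r8.png

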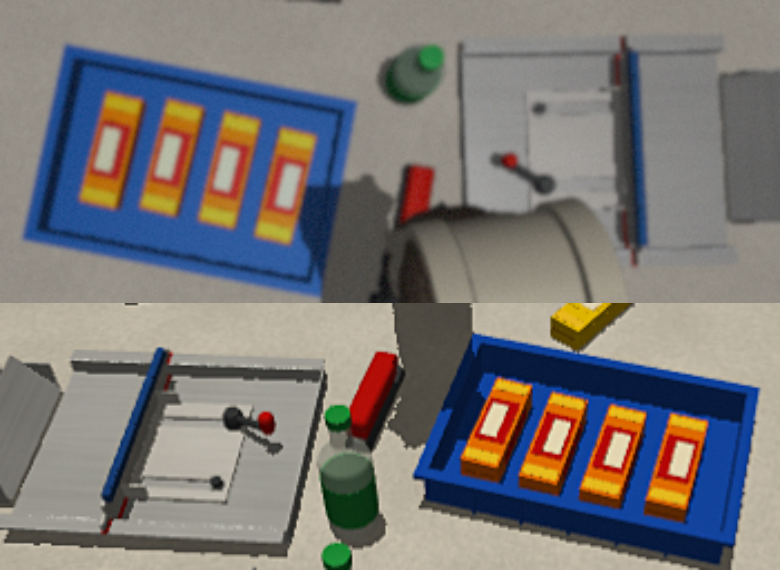

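The final picture shows four cartons parallel in the tote, the stop level with the tape, and the lever turned to its end at (510,160). Handing in.

```bash
python3 -c "
from workcell import bot
print(bot.job_done())"
```

```text
the job is handed in; nothing more can be done
None
```

I handed the job in at about 46 s: all three cartons were lowered label up into the tote, parallel to the packed one; the stop's front face is on the middle of the red tape to within about 1 mm by camera; and the clamp lever was turned clockwise until it hit its end stop.

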